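# Sweep the mould cores off the casting plate into the wash tray

### The job

With the fingers, sweep the four loose aluminium mould cores off the black casting plate, over its open end and into the blue wash tray, the way you would with the edge of your hand: slide them, do not pick any up. Leave the red-lidded sample pot that stands among them where it is, and do not disturb the stopwatch, spatula, tub or cup on the bench.

Things in the scene. Friction and masses are not known exactly. Their poses are not given: they have to be found in the camera images.
- core1_center (a point): Mould core: a bright aluminium disc-shaped plug, 32 mm diameter, 18 mm high, about 40 g, with a dark threaded hole in its top; loose, standing flat on the black plate. This point is its centre, 9 mm above its underside.
- core2_center (a point): Mould core number 2, the same as the first.
- core3_center (a point): Mould core number 3, the same as the first.
- core4_center (a point): Mould core number 4, the same as the first.
- mould: Casting mould, fixed: level black plate 264 mm (x) by 230 mm (y), top 50 mm above the bench; origin on the bench under its centre. Clear walls along the long edges, inner faces at x = -122 and +122 mm, 26 mm above the plate, 6 mm thick; aluminium corner posts (12 mm, 28 mm high) at the walls' ends, inner faces at x = -120 and +120 mm. The ends at y = -115 and +115 mm are open, with no lip.
- wash_tray: Blue plastic wash tray, fixed, open on top, 250 mm (its x) by 115 mm (its y), 36 mm high, walls and floor 3 mm. Origin on the bench under its centre; axes parallel to the mould's. It stands 3.5 mm from one open end of the mould, its centre 176 mm from the mould's centre, on the mould's +y or -y side; its rim is 14 mm lower than the plate's top.
- gate_tray: White tray of the same size and height, fixed, at the mould's other open end, holding the two clear end gates (nothing in it is higher than its rim). Not to be used. Origin on the bench under its centre.
- pot_center (a point): Sample pot: small white plastic pot with a red lid, 44 mm diameter, 41 mm high, 90 g, loose, standing on the black plate among the cores. This point is its centre, half-way up. To be left where it is.
- stopwatch: Round black stopwatch, 56 mm diameter, 14 mm high, lying on the bench to the left of the mould and trays. Leave alone. Origin at the centre of its underside.
- spatula: Spatula with a black handle, 240 mm long, lying on the bench at the right. Leave alone. Origin at its underside.
- tub: White tub with a yellow lid, 96 mm diameter, 87 mm high, on the bench at the right. Leave alone. Origin at the centre of its underside.
- cup: Steel mixing cup, 80 mm diameter, 85 mm high, on the bench balance at the left, its rim 140 mm above the bench. Leave alone. Origin at the centre of its underside.

How it is judged (in metres and radians):
At the end, for the whole second after the job is handed in: All four cores lie inside the blue wash tray (centres within its walls and less than 45 mm above the bench); the sample pot stands upright within 15 mm of where it was (x of core1_center in the frame of wash_tray between -0.122 and 0.122 m and y of core1_center in the frame of wash_tray between -0.0545 and 0.0545 m and z of each of core1_center, core2_center, core3_center, core4_center in the frame of wash_tray below 0.045 m and x of core2_center in the frame of wash_tray between -0.122 and 0.122 m and y of core2_center in the frame of wash_tray between -0.0545 and 0.0545 m and x of core3_center in the frame of wash_tray between -0.122 and 0.122 m and y of core3_center in the frame of wash_tray between -0.0545 and 0.0545 m and x of core4_center in the frame of wash_tray between -0.122 and 0.122 m and y of core4_center in the frame of wash_tray between -0.0545 and 0.0545 m and distance of pot_center from where it was at the start of the episode below 0.015 m and angle between pot_center's own z axis and vertical below 0.2 rad); the robot touches nothing.
It fails at once if a core is lifted off the plate instead of swept (its centre more than 13 mm above where it lay) (height (world z) of any of core1_center, core2_center, core3_center, core4_center above 0.072 m).
It fails at once if a core is carried out over the tray instead of sliding off the plate's end (40 mm past the end and still at plate height) ((height (world z) of core1_center above 0.056 m and y of core1_center in the frame of wash_tray between -0.02 and 0.02 m) or (height (world z) of core2_center above 0.056 m and y of core2_center in the frame of wash_tray between -0.02 and 0.02 m) or (height (world z) of core3_center above 0.056 m and y of core3_center in the frame of wash_tray between -0.02 and 0.02 m) or (height (world z) of core4_center above 0.056 m and y of core4_center in the frame of wash_tray between -0.02 and 0.02 m)).
It fails at once if a core ends up on the bench or in the white tray (it is below the plate's top and not over the blue tray) ((height (world z) of core1_center below 0.044 m and (y of core1_center in the frame of wash_tray above 0.075 m or y of core1_center in the frame of wash_tray below -0.075 m or x of core1_center in the frame of wash_tray above 0.14 m or x of core1_center in the frame of wash_tray below -0.14 m)) or (height (world z) of core2_center below 0.044 m and (y of core2_center in the frame of wash_tray above 0.075 m or y of core2_center in the frame of wash_tray below -0.075 m or x of core2_center in the frame of wash_tray above 0.14 m or x of core2_center in the frame of wash_tray below -0.14 m)) or (height (world z) of core3_center below 0.044 m and (y of core3_center in the frame of wash_tray above 0.075 m or y of core3_center in the frame of wash_tray below -0.075 m or x of core3_center in the frame of wash_tray above 0.14 m or x of core3_center in the frame of wash_tray below -0.14 m)) or (height (world z) of core4_center below 0.044 m and (y of core4_center in the frame of wash_tray above 0.075 m or y of core4_center in the frame of wash_tray below -0.075 m or x of core4_center in the frame of wash_tray above 0.14 m or x of core4_center in the frame of wash_tray below -0.14 m))).
It fails at once if the sample pot is shoved more than 15 mm, lifted or tipped over (distance of pot_center from where it was at the start of the episode above 0.015 m or angle between pot_center's own z axis and vertical above 0.3 rad).
It fails at once if the stopwatch, spatula, tub or cup is moved by more than 20 mm (distance of any of stopwatch, spatula, tub, cup from where it was at the start of the episode above 0.02 m).
It also fails if it takes over 53 s, if anything falls off the work surface, if the arm or the gripper's body presses on something with over 40 N, if the wrist force passes 120 N, or if a joint passes its speed limit or range.

### The arm

A 6-joint arm with a two-finger parallel gripper is mounted at the origin on the work surface. World frame = base frame: x ahead of the robot, y to its left, z up, the work surface at z = 0. Lengths are in m, angles in degrees, forces in N, time in s.
With the tool pointing down it reaches from about 0.4 to 0.825 m from the base axis. Payload 7 kg.
Tool frame: the origin (TCP) lies at the very end of the fingers, on their centre line; the grasp point (between the pads) lies 19 mm behind it; z points along the fingers, y is the line along which they close (so a half turn about z gives the same grasp; the last joint's range is limited). The gripper opens to 88 mm and grips with 3 to 60 N. Pads are 19 mm wide; open, the fingers measure 130 mm over their backs; the gripper's body (78 mm by 193 mm) begins 47 mm behind the grasp point.
Start: joints at [-59.181, 20.546, 0.682, 0, -70.136, -16.507], TCP at [0.167, -0.654, 0.191] pointing down, gripper open.
Joint ranges: [-176.03, 176.03], [-82.01, 121.73], [-58.28, 71.71], [-173.87, 95.51], [-174.79, -0.11], [-173.66, 173.66]. Speed limits (degrees/s): [136.94, 136.94, 172.46, 180, 180, 180].

### API

Orientations are given as [roll, pitch, yaw] about the fixed x, y, z axes, in that order (R = Rz(yaw) Ry(pitch) Rx(roll)).
In Python, from plant import get_state, imaging, r, finder gives the robot as it stands.
- The arm moves only by the shell command python3 -m handwheel 'ROWS' [FORCE]. ROWS is JSON, a list of rows, each a list of 5 numbers: the closure, from 0 (fully open) to 1 (shut), then the shift along the world's x, y, z in cm, then the turn about the world's z in degrees. A call has 1 to 8 rows; each row is the pose to reach, as a shift and turn from the pose commanded when the call began; what a row does not reach only later rows make up. A row lasts 1/8 s, in which the tool goes at most 62.5 mm and 10.7 degrees, less where a joint would pass 70% of its speed; a pose out of reach is approached as far as the arm can. A call with a gripper value outside its range is refused whole. The fingers move at their own pace and stop on an object; FORCE is the grip in N (left out, the last holds). Time passes only in rows, so rows that repeat a pose let the fingers close. It gives the time, the measured TCP pose, the force, the opening and the grip force at its end, in the units of the state.
- get_state(): the state, without advancing time (a new reading comes with each control period).
- imaging.capture(name): name is "scene" or "side" or "wrist"; returns (picture, depth): 480x640x3 uint8, red, green, blue; 480x640 float32, m along the optical axis (not along the pixel's ray), 0 where there is no reading.
- imaging.get_calibration(name): a dict with "fx", "fy", "cx", "cy" (pixels), "rvec" (rotation vector, rad) and "tvec" (3), from world to camera coordinates, as OpenCV has them; the wrist camera has in their place "hand_eye" (4x4, takes a point from camera to tool coordinates, whose origin is the TCP and whose axes are the flange's). Camera axes: x right, y down, z forward; pixel columns grow to the right and rows downward; lengths in m; the calibration is good to about 2 mm. The wrist camera is an equidistant fisheye: a pixel r from the principal point sees the ray r / f radians off the axis. A picture is of the moment at which its call begins: read the wrist's pose just before it. get_calibration takes no time and is no camera call.
- r.close_job(): hands the job in; it is judged then, once.
Trained networks look in the newest picture that a camera, given by its name, has taken for a name from the list of things; names that differ only in an ending like _2 or _b are one class to them, and where a whole thing is asked for, a point or a joint stands for the part that bears it (a point fixed in the world has none). Each returns a list of dicts, best first, with "p" (0 to 1); they miss things now and then, are a little off and sometimes report something else, mostly with a low value. They report only what shows in the picture. A call takes as long as a camera call.
- finder.cut_out(camera, query): "region" (480x640 bool, what is visible of it) and "pixel" ([column, row] in pixels, amid what is visible of it).
The state is a dict: "time_s": time; "joints": joint angles; "qd": joint speeds; "joint_torque": joint torques, N m; "tcp_pos": TCP position; "eef_rot": TCP orientation; "contact_force": force on the tool from outside, world axes, zero at the start; "moment": the same for the moment, N m; "gripper_width": finger opening in m; "gripper_force": force on a finger pad.
Only numpy, scipy, OpenCV 4.12 (cv2) and the standard library are available. Lean on these libraries where they do the work, as an engineer would, in place of code of your own. Each camera call takes 0.05 s, during which the arm holds its last target. There are 200 camera calls.

## Working session

There is one attempt and no reset: what is moved stays moved. The work goes in short steps, Python scripts to look and compute and a shell command to move; the robot and the scene stay as the last step left them, time stands still between calls to the robot, and variables do not carry over. Pictures are saved under pics/ and viewed, at most 10 in all, crops included, and the job is handed in when it is done.

```bash
mkdir -p pics; cat > h.py <<'E'
import numpy as np,cv2
from plant import get_state, imaging, r, finder
def world(cam,depth,mask):
    c=imaging.get_calibration(cam)
    v,u=np.nonzero(mask&(depth>0)); z=depth[v,u]
    P=np.stack([(u-c['cx'])/c['fx']*z,(v-c['cy'])/c['fy']*z,z],1)
    R=cv2.Rodrigues(np.array(c['rvec'],float))[0]
    return (P-np.array(c['tvec']).ravel())@R
E
python3 - <<'E'
from h import *
s=get_state();print(s['time_s'],s['tcp_pos'],s['eef_rot'],s['gripper_width'])
for cam in('scene','side'):
    p,d=imaging.capture(cam);cv2.imwrite(f'pics/{cam}0.png',p[:,:,::-1])
    for q in('core1_center','pot_center','mould','wash_tray','gate_tray'):
        for o in finder.cut_out(cam,q):
            if o['p']<.3: continue
            P=world(cam,d,o['region'])
            if len(P)<5: continue
            print(cam,q,round(o['p'],2),np.round(o['pixel']),np.round(np.percentile(P,[3,50,97],axis=0),3).tolist())
E
```

```text
0.0 [ 0.16671077 -0.65352297  0.18981294] [ 1.79904293e+02 -7.55071708e-03 -1.65696347e+02] 0.08756154035624211
scene core1_center 0.42 [311. 253.] [[0.566, -0.071, 0.05], [0.584, -0.058, 0.066], [0.595, -0.043, 0.07]]
scene pot_center 0.75 [329. 208.] [[0.462, 0.066, 0.05], [0.486, 0.08, 0.086], [0.5, 0.105, 0.093]]
scene pot_center 0.38 [374. 218.] [[0.433, 0.151, -0.001], [0.561, 0.215, 0.008], [0.689, 0.267, 0.036]]
scene pot_center 0.34 [213. 331.] [[0.404, -0.405, -0.002], [0.565, -0.377, 0.003], [0.623, -0.345, 0.02]]
scene mould 0.63 [321. 239.] [[0.396, -0.1, 0.022], [0.548, 0.009, 0.049], [0.67, 0.138, 0.074]]
scene wash_tray 0.64 [270. 267.] [[0.373, -0.216, -0.002], [0.499, -0.145, 0.003], [0.629, -0.084, 0.036]]
scene gate_tray 0.57 [373. 215.] [[0.43, 0.146, -0.002], [0.56, 0.217, 0.008], [0.69, 0.27, 0.036]]
side core1_center 0.47 [304. 236.] [[0.563, -0.068, 0.053], [0.577, -0.046, 0.068], [0.592, -0.036, 0.074]]
side pot_center 0.63 [332. 270.] [[0.457, 0.073, 0.057], [0.476, 0.101, 0.089], [0.496, 0.113, 0.097]]
side mould 0.72 [314. 261.] [[0.393, -0.086, 0.037], [0.53, 0.046, 0.053], [0.66, 0.154, 0.079]]
side mould 0.53 [335. 223.] [[0.372, -0.219, 0.002], [0.498, -0.186, 0.01], [0.623, -0.13, 0.041]]
side wash_tray 0.79 [337. 221.] [[0.372, -0.219, 0.002], [0.499, -0.186, 0.01], [0.622, -0.136, 0.04]]
side wash_tray 0.33 [305. 235.] [[0.562, -0.069, 0.051], [0.577, -0.046, 0.068], [0.592, -0.036, 0.074]]
side gate_tray 0.76 [295. 312.] [[0.434, 0.13, 0.002], [0.559, 0.193, 0.013], [0.683, 0.271, 0.04]]
```

```bash
python3 - <<'E'
import cv2
for c,(a,b,x,y) in {'scene':(140,360,200,460),'side':(150,370,180,460)}.items():
    p=cv2.imread(f'pics/{c}0.png')[a:b,x:y];cv2.imwrite(f'pics/{c}0c.png',cv2.resize(p,None,fx=2.7,fy=2.7,interpolation=cv2.INTER_CUBIC))
E
```

```text
(no output)
```

View pics/scene0c.png

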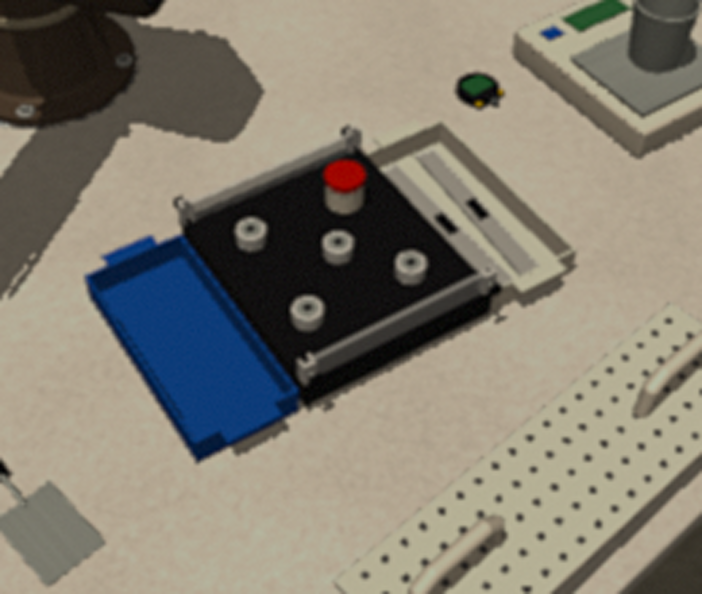

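View pics/side0c.png

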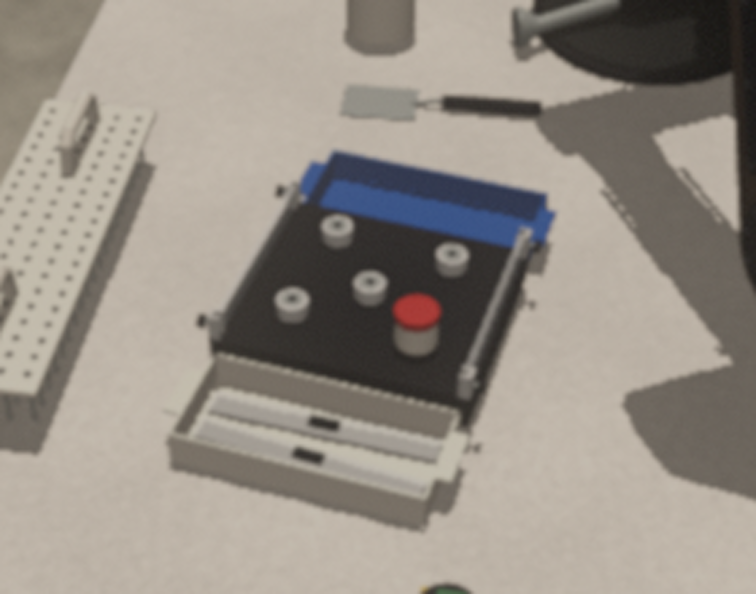

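The tray lies on the mould's −y side. There are four cores, with scene-crop holes near (250,229), (338,240), (411,260) and (307,306). The pot is at (345,180), near the left wall on the white-tray side. Next I'll compute everything in the mould frame.

```bash
cat > loc.py <<'E'
from h import *
def ray(cam,px,z):
    c=imaging.get_calibration(cam);R=cv2.Rodrigues(np.array(c['rvec'],float))[0];t=np.array(c['tvec']).ravel()
    d=R.T@np.array([(px[0]-c['cx'])/c['fx'],(px[1]-c['cy'])/c['fy'],1]);o=-R.T@t
    return (o+d*(z-o[2])/d[2])[:2]
E
python3 - <<'E'
from loc import *
S=[(250,229),(338,240),(411,260),(307,306),(345,175)];D=[(452,251),(371,281),(292,297),(337,224),(417,311)]
for a,b in zip(S,D):
    z=.091 if a==S[-1] else .068
    print(np.round(ray('scene',np.array(a)/2.7+[200,140],z),4),np.round(ray('side',np.array(b)/2.7+[180,150],z),4))
for cam in('scene','side'):
    p,d=imaging.capture(cam)
    for q in('wash_tray','gate_tray'):
        o=finder.cut_out(cam,q)[0];P=world(cam,d,o['region']);P=P[(P[:,2]>.025)&(P[:,2]<.045)]
        print(cam,q,cv2.minAreaRect((P[:,:2]*1000).astype(np.float32)))
    c=imaging.get_calibration(cam);print(c['fx'],-cv2.Rodrigues(np.array(c['rvec'],float))[0].T@np.array(c['tvec']).ravel())
# plate corners at tray end/wall-top in scene
for n,px in dict(postTL=(182,203),postTR=(350,132),postBR=(488,273),postBL=(306,358)).items(): print(n,np.round(ray('scene',np.array(px)/2.7+[200,140],.078),4))
for n,px in dict(BL=(298,187),BR=(527,235),TR=(467,373),TL=(217,318)).items(): print(n,np.round(ray('side',np.array(px)/2.7+[180,150],.078),4))
E
```

```text
[ 0.4596 -0.0286] [ 0.4544 -0.032 ]
[0.5338 0.0301] [0.5292 0.0271]
[0.6053 0.0674] [0.6026 0.063 ]
[ 0.5799 -0.0534] [ 0.5772 -0.0567]
[0.4837 0.0855] [0.4758 0.0897]
scene wash_tray ((500.2530212402344, -147.38711547851562), (120.07810974121094, 284.3426513671875), 80.22480773925781)
scene gate_tray ((560.101806640625, 205.5552520751953), (104.97554016113281, 284.4480895996094), 81.35061645507812)
451.6254190328805 [ 1.17807641 -0.55700399  1.00869164]
side wash_tray ((495.4462890625, -165.9859619140625), (101.67559051513672, 283.3995056152344), 83.4609375)
side gate_tray ((557.5326538085938, 199.55677795410156), (126.73634338378906, 281.7483215332031), 79.65583038330078)
620.9661214766062 [0.35654712 1.27833953 1.16495523]
postTL [ 0.3889 -0.0641]
postTR [0.4262 0.1458]
postBR [0.6763 0.1064]
postBL [ 0.6342 -0.102 ]
BL [ 0.6259 -0.0993]
BR [ 0.3804 -0.0575]
TR [0.4205 0.1535]
TL [0.6661 0.1153]
```

Working in the mould frame: centre about (0.527, 0.025), yaw about −9.8°, tray at −y. Cores sit at (−.060,−.066), (.004,.0045), (.069,.0525) and (.064,−.070), and the pot at (−.057,.054). I'll push with the fingers nearly closed, tool y along mould x, which cradles each disc. Order is c4, c3, c2, c1.

```bash
python3 -m handwheel '[[0.8,5,7.6,0,8],[0.8,10,15.2,0,16],[0.8,14.5,22,0,24],[0.8,18.5,28,0,32],[0.8,22.5,34,0,40],[0.8,26.5,40,0,48],[0.8,29,44,0,57],[0.8,30,45.5,0,65.9]]' 20 && python3 -m handwheel '[[0.8,4,6,0,0],[0.8,8,12,0,0],[0.8,11.7,17.7,0,0],[0.8,11.7,17.7,0,0],[0.8,11.7,17.7,0,0]]'
```

```text
time_s: 1.9
tcp_pos: [0.4431, -0.2348, 0.1913]
eef_rot: [-179.9, -0.0, -99.5]
contact_force: [0.9, -0.7, 0.7]
gripper_width: 0.0185
gripper_force: 0.0
time_s: 2.52
tcp_pos: [0.5597, -0.0584, 0.1904]
eef_rot: [180.0, -0.0, -99.7]
contact_force: [0.1, -0.2, -0.2]
gripper_width: 0.0174
gripper_force: 0.0
```

```bash
python3 -m handwheel '[[0.8,-1,6,0,0],[0.8,-2.5,9,0,0],[0.8,-2.5,9,0,0],[0.8,-2.5,9,0,0]]'; cat > w.py <<'E'
from loc import *
from scipy.spatial.transform import Rotation as Ro
import sys
C0=np.array([.527,.0248]);a=np.radians(-9.8);M=np.array([[np.cos(a),-np.sin(a)],[np.sin(a),np.cos(a)]])
def wray(px,z):
    s=get_state();c=imaging.get_calibration('wrist');H=np.array(c['hand_eye'])
    v=np.array([(px[0]-c['cx'])/c['fx'],(px[1]-c['cy'])/c['fy']]);th=np.hypot(*v)
    d=np.r_[v/th*np.sin(th),np.cos(th)];R=Ro.from_euler('xyz',s['eef_rot'],degrees=True).as_matrix()
    o=R@H[:3,3]+s['tcp_pos'];d=R@H[:3,:3]@d
    return (o+d*(z-o[2])/d[2])[:2]
E
python3 - <<'E'
from w import *
print(get_state()['tcp_pos'])
p,d=imaging.capture('wrist');cv2.imwrite('pics/w0.png',p[:,:,::-1])
for q,z in(('core1_center',.068),('pot_center',.091)):
    for o in finder.cut_out('wrist',q):
        b=wray(o['pixel'],z);print(q,round(o['p'],2),o['pixel'],b.round(4),((b-C0)@M).round(4))
E
```

```text
time_s: 3.02
tcp_pos: [0.534, 0.0294, 0.1911]
eef_rot: [-180.0, 0.0, -99.8]
contact_force: [-0.8, 0.5, -1.2]
gripper_width: 0.0176
gripper_force: 0.0
[0.5340043  0.02939152 0.19109811]
core1_center 0.72 [253.0, 145.5] [ 0.5763 -0.0517] [ 0.0616 -0.067 ]
```

View pics/w0.png

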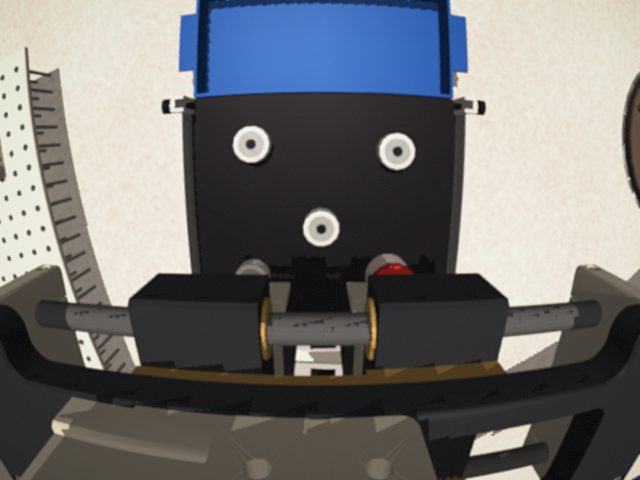

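The wrist view shows the tray edge level (row 96, columns 195 to 450). Core holes are at (251,145), (397,152) and (321,228), with c3 and the pot half hidden by the fingers. I'll turn these into positions.

```bash
python3 - <<'E'
from w import *
for n,px,z in(('c4',(251,145),.068),('c1',(397,152),.068),('c2',(321,228),.068),('edgeL',(200,97),.05),('edgeR',(445,95),.05),('postL',(187,105),.078),('postR',(460,105),.078)):
    b=wray(px,z);print(n,b.round(4),((b-C0)@M).round(4))
E
```

```text
c4 [ 0.5779 -0.0525] [ 0.0633 -0.0675]
c1 [ 0.4563 -0.0253] [-0.0612 -0.0614]
c2 [0.5318 0.0295] [0.004  0.0054]
edgeL [ 0.6199 -0.1077] [ 0.1141 -0.1147]
edgeR [ 0.3983 -0.0714] [-0.1105 -0.1167]
postL [ 0.6243 -0.0983] [ 0.1168 -0.1047]
postR [ 0.3963 -0.0591] [-0.1145 -0.1049]
```

```bash
python3 -m handwheel '[[0.8,4.9,-4.8,0,0],[0.8,4.9,-4.8,-2,0],[0.8,4.9,-4.8,-6,0],[0.8,4.9,-4.8,-10,0],[0.8,4.9,-4.8,-12.5,0],[0.8,4.9,-4.8,-13.6,0],[0.8,4.9,-4.8,-13.6,0]]'
```

```text
time_s: 4.05
tcp_pos: [0.5831, -0.0183, 0.0544]
eef_rot: [179.9, -0.0, -99.8]
contact_force: [0.2, 0.0, -0.1]
gripper_width: 0.0177
gripper_force: 0.0
```

```bash
python3 -m handwheel '[[0.8,-0.2,-1.2,0,0],[0.8,-0.41,-2.4,0,0],[0.8,-0.62,-3.6,0,0],[0.8,-0.82,-4.8,0,0],[0.8,-1.03,-6,0,0],[0.8,-1.24,-7.2,0,0],[0.8,-1.45,-8.4,0,0],[0.8,-1.65,-9.6,0,0]]' && python3 -m handwheel '[[0.8,0,0,0,0],[0.8,0.5,3,5,0]]' && python3 - <<'E'
from h import *
p,d=imaging.capture('wrist');cv2.imwrite('pics/w1.png',p[:,:,::-1])
E
```

```text
time_s: 5.05
tcp_pos: [0.5665, -0.1145, 0.0547]
eef_rot: [180.0, -0.0, -99.8]
contact_force: [-0.2, -0.5, -0.2]
gripper_width: 0.0178
gripper_force: 0.0
time_s: 5.3
tcp_pos: [0.5685, -0.0848, 0.1016]
eef_rot: [179.5, -0.1, -100.0]
contact_force: [1.6, 0.7, 0.8]
gripper_width: 0.0174
gripper_force: 0.0
```

View pics/w1.png

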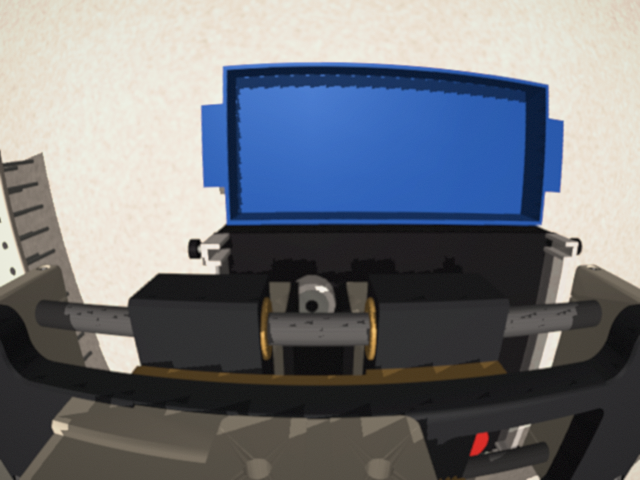

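The tray is still empty, and a core shows between the fingertips at (315,300). I'll locate it with the other cameras.

```bash
python3 - <<'E'
from w import *
b=wray((313,303),.068);print(b,(b-C0)@M, wray((385,224),.05), (wray((385,224),.05)-C0)@M)
p,d=imaging.capture('scene')
for o in finder.cut_out('scene','core1_center'):
    P=world('scene',d,o['region']);print(o['p'],o['pixel'],np.percentile(P,[5,50,95],axis=0).round(3).tolist())
q,d=imaging.capture('side')
im=np.hstack([cv2.resize(p[140:360,220:420],(400,440)),cv2.resize(q[150:370,240:440],(400,440))]);cv2.imwrite('pics/s1.png',im[:,:,::-1])
E
```

```text
[ 0.58496996 -0.04757852] [ 0.06944357 -0.06145532] [ 0.52596571 -0.09054117] [ 0.01861296 -0.11383415]
0.51 [314.8, 251.6] [[0.567, -0.069, 0.049], [0.585, -0.056, 0.065], [0.595, -0.042, 0.07]]
0.23 [214.7, 333.1] [[0.412, -0.404, -0.001], [0.565, -0.378, 0.003], [0.62, -0.347, 0.019]]
```

View pics/s1.png

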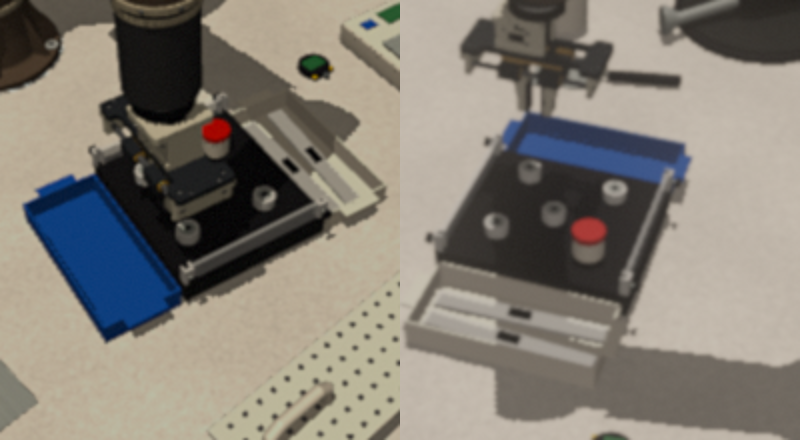

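```bash
python3 - <<'E'
from w import *
s=get_state();print(s['time_s'],s['tcp_pos'],s['joints'])
p,d=imaging.capture('side');m=np.zeros(d.shape,bool);m[188:207,296:320]=1
cv2.imwrite('pics/f.png',cv2.resize(p[140:280,260:400],(700,700)[:2])[:600,:,::-1])
for v in range(192,214,2):
  row=[]
  for u in (302,304,306,308,311,313,315):
    mm=np.zeros(d.shape,bool);mm[v,u]=1;P=world('side',d,mm);row.append(tuple(P[0].round(3).tolist()) if len(P) else None)
  print(v,row)
E
```

```text
5.5 [ 0.57258792 -0.08276314  0.10591996] [ 1.11325772e+01  1.54450122e+01 -1.85035073e+01 -6.52153558e-03
 -5.59051274e+01 -2.08500145e+01]
192 [(0.588, -0.076, 0.194), (0.583, -0.082, 0.19), (0.579, -0.09, 0.185), (0.613, -0.341, 0.006), (0.558, -0.044, 0.219), (0.553, -0.044, 0.22), (0.546, -0.036, 0.226)]
194 [(0.587, -0.074, 0.189), (0.583, -0.083, 0.182), (0.579, -0.09, 0.178), (0.612, -0.331, 0.005), (0.563, -0.075, 0.191), (0.553, -0.048, 0.211), (0.547, -0.042, 0.216)]
196 [(0.588, -0.077, 0.179), (0.582, -0.075, 0.182), (0.579, -0.091, 0.171), (0.609, -0.315, 0.009), (0.563, -0.073, 0.185), (0.557, -0.073, 0.186), (0.551, -0.065, 0.192)]
198 [(0.588, -0.078, 0.172), (0.582, -0.072, 0.177), (0.579, -0.091, 0.164), (0.609, -0.311, 0.004), (0.562, -0.07, 0.181), (0.557, -0.071, 0.181), (0.551, -0.066, 0.185)]
200 [(0.588, -0.077, 0.166), (0.582, -0.075, 0.168), (0.58, -0.094, 0.155), (0.607, -0.304, 0.001), (0.562, -0.072, 0.173), (0.556, -0.066, 0.177), (0.551, -0.07, 0.176)]
202 [(0.588, -0.075, 0.161), (0.582, -0.076, 0.161), (0.579, -0.091, 0.15), (0.605, -0.289, 0.004), (
[... 222 characters left out ...]
51, -0.069, 0.163)]
206 [(0.621, -0.271, 0.0), (0.582, -0.075, 0.148), (0.601, -0.227, 0.035), (0.595, -0.224, 0.038), (0.562, -0.071, 0.153), (0.556, -0.068, 0.156), (0.551, -0.07, 0.155)]
208 [(0.611, -0.212, 0.037), (0.606, -0.22, 0.031), (0.601, -0.222, 0.031), (0.594, -0.217, 0.035), (0.562, -0.07, 0.148), (0.556, -0.069, 0.149), (0.551, -0.073, 0.146)]
210 [(0.61, -0.207, 0.033), (0.607, -0.222, 0.022), (0.6, -0.216, 0.028), (0.595, -0.226, 0.021), (0.585, -0.218, 0.028), (0.579, -0.223, 0.025), (0.572, -0.213, 0.033)]
212 [(0.611, -0.21, 0.023), (0.607, -0.225, 0.013), (0.599, -0.213, 0.022), (0.594, -0.22, 0.018), (0.584, -0.216, 0.022), (0.577, -0.211, 0.026), (0.571, -0.207, 0.03)]
```

View pics/f.png

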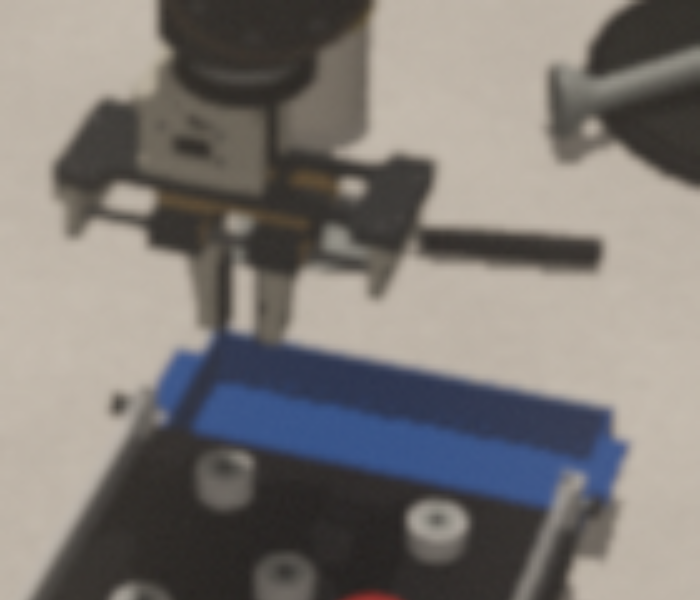

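Side depth puts the fingertips at z≈0.147 while the reported TCP z is 0.106. So the real tips are about 40 mm higher than reported, and they passed over c4. I'll go back behind c4 and measure again before going lower.

```bash
python3 -m handwheel '[[0.8,1.1,6.4,0,0],[0.8,1.1,6.4,0,0],[0.8,1.1,6.4,-3,0],[0.8,1.1,6.4,-5,0],[0.8,1.1,6.4,-5,0],[0.8,1.1,6.4,-5,0]]'; cat > tip.py <<'E'
from loc import *
s=get_state();T=s['tcp_pos'];print(T)
for cam in('side','scene'):
    p,d=imaging.capture(cam);P=world(cam,d,d>0)
    k=(np.hypot(P[:,0]-T[0],P[:,1]-T[1])<.045)&(P[:,2]>.072);Q=P[k]
    for lo in np.arange(.07,.2,.01):
        q=Q[(Q[:,2]>=lo)&(Q[:,2]<lo+.01)]
        if len(q): print(cam,round(lo,3),len(q),np.median(q,0).round(3),q[:,:2].min(0).round(3),q[:,:2].max(0).round(3))
E
python3 tip.py
```

```text
time_s: 6.3
tcp_pos: [0.5829, -0.0201, 0.0551]
eef_rot: [-180.0, -0.0, -99.8]
contact_force: [-0.3, 0.8, 0.3]
gripper_width: 0.0176
gripper_force: 0.0
[ 0.58288285 -0.02006155  0.05506036]
side 0.07 7 [ 0.586 -0.049  0.073] [ 0.563 -0.062] [ 0.591 -0.033]
side 0.09 16 [ 0.575 -0.013  0.097] [ 0.56  -0.027] [ 0.603 -0.007]
side 0.1 46 [ 0.591 -0.014  0.104] [ 0.557 -0.028] [ 0.608 -0.003]
side 0.11 41 [ 0.594 -0.012  0.115] [ 0.557 -0.028] [0.608 0.   ]
side 0.12 49 [ 0.59  -0.014  0.124] [ 0.554 -0.025] [ 0.611 -0.005]
side 0.13 53 [ 0.592 -0.011  0.135] [ 0.555 -0.032] [0.611 0.001]
side 0.14 17 [ 0.597 -0.012  0.144] [ 0.568 -0.02 ] [ 0.605 -0.004]
side 0.15 9 [ 0.594 -0.028  0.155] [ 0.539 -0.033] [ 0.599 -0.009]
side 0.16 34 [0.597 0.009 0.167] [ 0.54 -0.02] [0.616 0.021]
side 0.17 62 [0.586 0.01  0.176] [ 0.54  -0.038] [0.621 0.022]
side 0.18 152 [0.57  0.001 0.184] [ 0.539 -0.039] [0.625 0.021]
side 0.19 120 [0.57  0.001 0.196] [ 0.54  -0.038] [0.623 0.014]
scene 0.08 1 [ 0.572 -0.027  0.088] [ 0.572 -0.027] [ 0.572 -0.027]
scene 0.09 14 [ 0.591 -0.031  0.095] [ 0.561 -0.038] [ 0.608 -0.023]
scene 0.1 19 [ 0.604 -0.034  0.103] [ 0.561 -0.038] [ 0.608 -0.029]
scene 0.11 10 [ 0.605 -0.036  0.115] [ 0.591 -0.038] [ 0.609 -0.033]
scene 0.12 3 [ 0.599 -0.036  0.123] [ 0.598 -0.038] [ 0.604 -0.036]
scene 0.15 8 [ 0.569 -0.033  0.156] [ 0.563 -0.035] [ 0.571 -0.029]
scene 0.16 22 [ 0.566 -0.054  0.167] [ 0.56  -0.063] [ 0.594 -0.037]
scene 0.17 82 [ 0.569 -0.051  0.178] [ 0.544 -0.063] [ 0.613 -0.038]
scene 0.18 41 [ 0.573 -0.048  0.182] [ 0.542 -0.058] [ 0.609 -0.038]
scene 0.19 38 [ 0.575 -0.047  0.196] [ 0.544 -0.052] [ 0.613 -0.036]
```

```bash
python3 -m handwheel '[[0.8,0,0,-1.5,0],[0.8,0,0,-2.7,0],[0.8,0,0,-3.3,0],[0.8,0,0,-3.3,0]]'; sed -i 's/>.072/>.045/;s/<.045)/<.033)/;s/arange(.07,.2,.01)/arange(.044,.1,.004)/;s/lo+.01/lo+.004/' tip.py; python3 tip.py
```

```text
time_s: 6.9
tcp_pos: [0.5822, -0.0198, 0.0209]
eef_rot: [179.9, -0.0, -99.8]
contact_force: [0.3, 0.3, 0.9]
gripper_width: 0.0174
gripper_force: 0.0
[ 0.58220768 -0.01982445  0.02093934]
side 0.044 8 [ 0.608 -0.023  0.047] [ 0.562 -0.045] [ 0.614 -0.007]
side 0.048 85 [ 0.583 -0.01   0.05 ] [ 0.551 -0.045] [0.613 0.012]
side 0.052 74 [ 0.583 -0.01   0.054] [ 0.551 -0.041] [0.611 0.011]
side 0.056 28 [ 0.588 -0.016  0.057] [ 0.551 -0.043] [0.614 0.007]
side 0.06 13 [ 0.585 -0.022  0.062] [ 0.552 -0.041] [ 0.606 -0.008]
side 0.064 14 [ 0.589 -0.013  0.066] [ 0.564 -0.045] [ 0.606 -0.006]
side 0.068 26 [ 0.584 -0.017  0.07 ] [ 0.557 -0.052] [ 0.606 -0.004]
side 0.072 24 [ 0.589 -0.012  0.074] [ 0.558 -0.046] [ 0.603 -0.002]
side 0.076 20 [ 0.59  -0.015  0.078] [ 0.556 -0.035] [ 0.606 -0.004]
side 0.08 14 [ 0.59  -0.012  0.082] [ 0.558 -0.032] [ 0.606 -0.005]
side 0.084 11 [ 0.573 -0.011  0.087] [ 0.558 -0.034] [ 0.608 -0.003]
side 0.088 24 [ 0.582 -0.013  0.09 ] [ 0.554 -0.032] [0.606 0.   ]
side 0.092 23 [ 0.59  -0.013  0.094] [ 0.557 -0.033] [ 0.608 -0.004]
side 0.096 17 [ 0.591 -0.01
[... 168 characters left out ...]
09 -0.026]
scene 0.048 45 [ 0.592 -0.033  0.049] [ 0.55 -0.05] [ 0.608 -0.021]
scene 0.052 5 [ 0.577 -0.028  0.053] [ 0.55  -0.039] [ 0.598 -0.023]
scene 0.056 1 [ 0.593 -0.05   0.057] [ 0.593 -0.05 ] [ 0.593 -0.05 ]
scene 0.06 12 [ 0.591 -0.036  0.062] [ 0.564 -0.05 ] [ 0.608 -0.03 ]
scene 0.064 29 [ 0.584 -0.044  0.066] [ 0.569 -0.053] [ 0.608 -0.03 ]
scene 0.068 10 [ 0.585 -0.047  0.069] [ 0.572 -0.053] [ 0.605 -0.033]
scene 0.072 6 [ 0.606 -0.034  0.074] [ 0.598 -0.037] [ 0.608 -0.031]
scene 0.076 2 [ 0.599 -0.035  0.078] [ 0.592 -0.036] [ 0.606 -0.034]
scene 0.08 5 [ 0.604 -0.036  0.082] [ 0.597 -0.039] [ 0.606 -0.035]
scene 0.084 2 [ 0.6   -0.036  0.085] [ 0.597 -0.037] [ 0.603 -0.035]
```

```bash
python3 -m handwheel '[[0.8,0,0,-0.2,0],[0.8,-0.2,-1.2,-0.2,0],[0.8,-0.41,-2.4,-0.2,0],[0.8,-0.62,-3.6,-0.2,0],[0.8,-0.82,-4.8,-0.2,0],[0.8,-1.03,-6,-0.2,0],[0.8,-1.24,-7.2,-0.2,0],[0.8,-1.45,-8.4,-0.2,0]]' && python3 -m handwheel '[[0.8,-0.2,-1.2,0,0],[0.8,-0.2,-1.2,0,0],[0.8,-0.2,-1.2,1,0],[0.8,0.5,3,5,0],[0.8,0.5,3,5,0]]' && python3 - <<'E'
from h import *
p,d=imaging.capture('wrist');q,_=imaging.capture('side')
im=np.hstack([cv2.resize(p,(480,360)),cv2.resize(q[150:330,240:400],(320,360))]);cv2.imwrite('pics/w2.png',im[:,:,::-1])
E
```

```text
time_s: 8.0
tcp_pos: [0.5679, -0.1046, 0.0197]
eef_rot: [180.0, -0.0, -99.8]
contact_force: [-0.3, 0.3, 0.3]
gripper_width: 0.0177
gripper_force: 0.0
time_s: 8.62
tcp_pos: [0.5765, -0.0712, 0.0738]
eef_rot: [-179.6, 0.1, -99.6]
contact_force: [-0.1, 0.6, -0.6]
gripper_width: 0.0173
gripper_force: 0.0
```

View pics/w2.png

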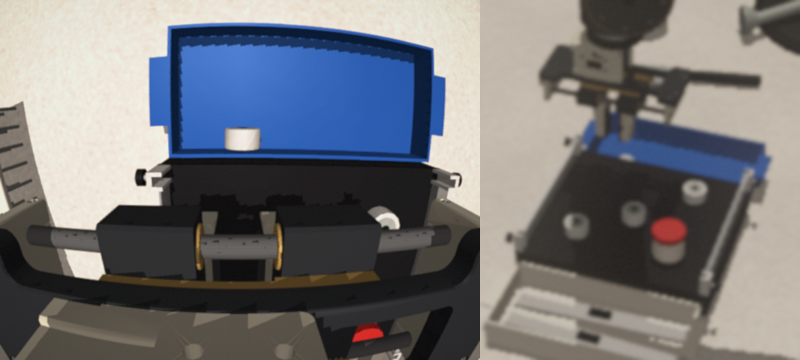

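c4 is in the tray, lying on its side at about (242,138). Next is c3: move behind it, lower, sweep.

```bash
python3 -m handwheel '[[0.8,1.2,6,0,0],[0.8,2.4,12,0,0],[0.8,3.3,17,0,0],[0.8,3.3,17,0,0],[0.8,3.3,17,-2.5,0],[0.8,3.3,17,-4.5,0],[0.8,3.3,17,-5.5,0],[0.8,3.3,17,-5.5,0]]' && python3 -m handwheel '[[0.8,-0.2,-1.2,0,0],[0.8,-0.41,-2.4,0,0],[0.8,-0.67,-3.9,0,0],[0.8,-0.93,-5.4,0,0],[0.8,-1.2,-6.9,0,0],[0.8,-1.45,-8.4,0,0],[0.8,-1.7,-9.9,0,0],[0.8,-1.97,-11.4,0,0]]'
```

```text
time_s: 9.72
tcp_pos: [0.6059, 0.0955, 0.0149]
eef_rot: [180.0, -0.0, -99.8]
contact_force: [-0.0, 0.1, 0.3]
gripper_width: 0.0173
gripper_force: 0.0
time_s: 10.72
tcp_pos: [0.5863, -0.0187, 0.0148]
eef_rot: [-180.0, 0.0, -99.8]
contact_force: [-0.3, 0.2, 0.1]
gripper_width: 0.0175
gripper_force: 0.1
```

```bash
python3 -m handwheel '[[0.8,-0.26,-1.5,0.2,0],[0.8,-0.5,-3,0.3,0],[0.8,-0.77,-4.5,0.3,0],[0.8,-1,-5.8,0.3,0],[0.8,-1.24,-7.2,0.3,0],[0.8,-1.45,-8.4,0.3,0],[0.8,-1.65,-9.6,0.3,0],[0.8,-1.65,-9.6,0.3,0]]' && python3 -m handwheel '[[0.8,0,0,2,0],[0.8,0,2,6,0],[0.8,0,4,9,0],[0.8,0,4,9,0]]' && python3 - <<'E'
from h import *
p,d=imaging.capture('wrist');q,_=imaging.capture('side')
im=np.hstack([cv2.resize(p,(480,360)),cv2.resize(q[150:330,240:400],(320,360))]);cv2.imwrite('pics/w3.png',im[:,:,::-1])
E
```

```text
time_s: 11.72
tcp_pos: [0.5697, -0.1145, 0.0177]
eef_rot: [180.0, -0.0, -99.8]
contact_force: [0.2, 0.8, -0.1]
gripper_width: 0.0176
gripper_force: 0.0
time_s: 12.22
tcp_pos: [0.5721, -0.0722, 0.1106]
eef_rot: [-179.7, 0.1, -99.7]
contact_force: [-0.1, -0.7, 0.3]
gripper_width: 0.0171
gripper_force: 0.0
```

View pics/w3.png

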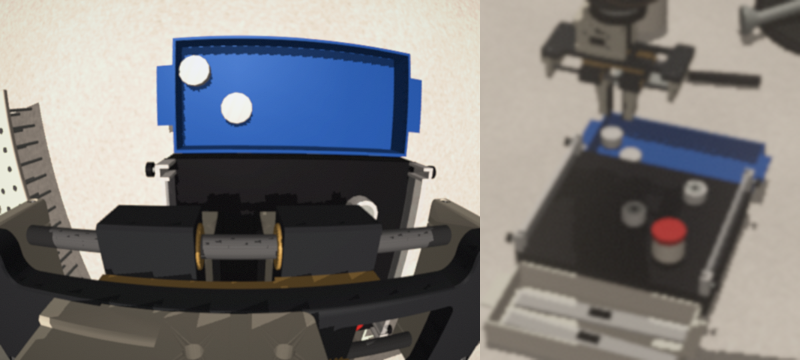

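Two cores are in the tray, at (195,70) and (236,107). Next is c2, coming in clear of the pot.

```bash
python3 -m handwheel '[[0.8,-1,5,0,0],[0.8,-2,10,0,0],[0.8,-3.1,13.7,0,0],[0.8,-3.1,13.7,0,0],[0.8,-3.1,13.7,-4,0],[0.8,-3.1,13.7,-7,0],[0.8,-3.1,13.7,-9,0],[0.8,-3.1,13.7,-9,0]]' && python3 -m handwheel '[[0.8,-0.2,-1.2,0,0],[0.8,-0.41,-2.4,0,0],[0.8,-0.62,-3.6,0,0],[0.8,-0.82,-4.8,0,0],[0.8,-1.03,-6,0,0],[0.8,-1.24,-7.2,0,0],[0.8,-1.45,-8.4,0,0],[0.8,-1.65,-9.6,0,0]]' &&  python3 -m handwheel '[[0.8,-0.2,-1.2,0,0],[0.8,-0.41,-2.4,0,0],[0.8,-0.62,-3.6,0,0],[0.8,-0.82,-4.8,0,0],[0.8,-1.03,-6,0,0],[0.8,-1.24,-7.2,0,0],[0.8,-1.24,-7.2,0,0]]' && python3 -m handwheel '[[0.8,0,0,2,0],[0.8,0,2,6,0],[0.8,0,4,9,0],[0.8,0,4,9,0]]'
```

```text
time_s: 13.32
tcp_pos: [0.5382, 0.0619, 0.0159]
eef_rot: [179.9, -0.1, -99.8]
contact_force: [-0.1, -0.3, 0.1]
gripper_width: 0.0176
gripper_force: 0.0
time_s: 14.32
tcp_pos: [0.5224, -0.0334, 0.0178]
eef_rot: [-180.0, 0.0, -99.8]
contact_force: [-0.4, 0.2, 0.5]
gripper_width: 0.0173
gripper_force: 0.2
time_s: 15.2
tcp_pos: [0.5098, -0.1055, 0.0177]
eef_rot: [180.0, -0.0, -99.9]
contact_force: [0.6, 0.4, 0.8]
gripper_width: 0.0178
gripper_force: 0.0
time_s: 15.7
tcp_pos: [0.5121, -0.0632, 0.1104]
eef_rot: [-179.7, 0.1, -99.7]
contact_force: [0.3, -0.0, -0.6]
gripper_width: 0.0176
gripper_force: 0.0
```

```bash
python3 -m handwheel '[[0.8,-2.4,3.6,0,0],[0.8,-4.7,7.2,0,0],[0.8,-4.7,7.2,0,0],[0.8,-4.7,7.2,-4,0],[0.8,-4.7,7.2,-7,0],[0.8,-4.7,7.2,-9,0],[0.8,-4.7,7.2,-9,0]]' && python3 -m handwheel '[[0.8,-0.2,-1.2,0,0],[0.8,-0.41,-2.4,0,0],[0.8,-0.62,-3.6,0,0],[0.8,-0.82,-4.8,0,0],[0.8,-1.03,-6,0,0],[0.8,-1.24,-7.2,0,0],[0.8,-1.45,-8.4,0,0],[0.8,-1.65,-9.6,0,0]]' &&  python3 -m handwheel '[[0.8,-0.05,-0.3,0,0],[0.8,-0.05,-0.3,0,0],[0.8,-0.05,-0.3,3,0],[0.8,-0.05,-0.3,8,0],[0.8,3,3,12,0],[0.8,3,3,14,0],[0.8,3,3,14,0]]' && python3 - <<'E'
from h import *
p,d=imaging.capture('wrist');q,_=imaging.capture('side')
im=np.hstack([cv2.resize(p,(480,360)),cv2.resize(q[150:330,240:400],(320,360))]);cv2.imwrite('pics/w4.png',im[:,:,::-1])
for o in finder.cut_out('side','pot_center')[:1]: print(o['pixel'])
E
```

```text
time_s: 16.58
tcp_pos: [0.4625, 0.0064, 0.0161]
eef_rot: [179.9, -0.1, -99.8]
contact_force: [0.8, -0.1, 0.4]
gripper_width: 0.0172
gripper_force: 0.0
time_s: 17.58
tcp_pos: [0.4463, -0.0895, 0.0177]
eef_rot: [180.0, -0.0, -99.8]
contact_force: [0.0, -0.6, -0.2]
gripper_width: 0.0177
gripper_force: 0.0
time_s: 18.45
tcp_pos: [0.4778, -0.0578, 0.1592]
eef_rot: [-179.8, 0.1, -99.7]
contact_force: [-0.6, 0.2, -0.7]
gripper_width: 0.0178
gripper_force: 0.0
[332.3, 269.6]
```

View pics/w4.png

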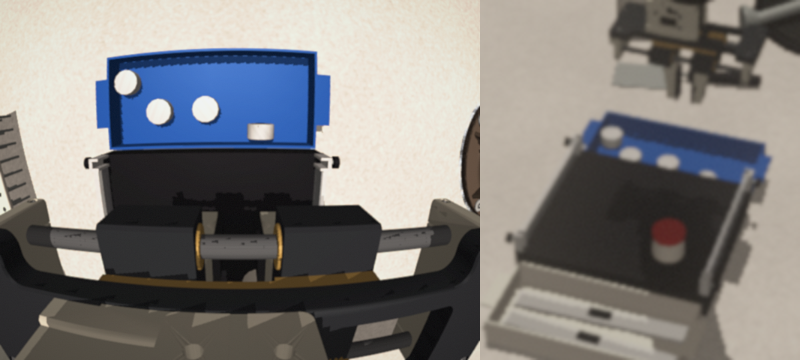

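All four cores are in the blue tray, at (126,82), (159,111), (205,109) and (260,131). The pot's side-view pixel is unchanged at (332,270), and the arm is clear of everything, so I'm handing in.

```bash
python3 -c "
from plant import r
print(r.close_job())"
```

```text
the job is handed in; nothing more can be done
None
```

I swept all four cores off the plate into the blue wash tray, the pot still stands where it was, and I handed the job in at about 18.5 s; no verdict came back.

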